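# Drop two garlic cloves into the mini chopper and hold its pulse dial at the third click

### The job

Drop both peeled garlic cloves from the chopping board through the open funnel in the mini chopper's lid, so that they lie in its bowl. Only then turn the chopper's pulse dial clockwise (seen from above), past its first two clicks to the third (the three dots), and hold it there against its return spring: finish still holding the dial, since it springs back to off when let go. Leave the whole garlic bulb and all the other things standing where they are.

Things in the scene. Friction and masses are not known exactly. Their poses are not given: they have to be found in the camera images.
- chopper: white mini chopper, 140 (x) by 236 mm (y), fixed, on the closed cooker cover. Origin: centre of its underside, z = 0; x to its back, y to its left. Clear bowl at x 0, y -58 mm; grey lid 119 mm across, top 119 mm high, funnel rim 152 mm high (its highest part); bowl handle to x -92 mm at y -58, up to 100 mm high. Motor column 116x92 mm at x 0, y 66 mm, flat top 112 mm high, carries the dial
- funnel_mouth (a point): centre of the funnel's round open mouth, level with its rim, 152 mm above the chopper's underside. The mouth is 74 mm across inside, 80 mm outside, narrowing to 62 mm inside at 18 mm below the rim, then straight into the bowl
- bowl_floor (a point): centre of the bowl's inner floor, 114 mm straight below the funnel mouth. The bowl is 94 mm across inside at the floor, 108 mm at its top; a blunt blade hub, 24 mm across and 30 mm high, stands in its centre. z up
- dial (a joint): angle of the pulse dial, rad: 0 = off, grows clockwise seen from above; clicks at 0.40 (one dot), 0.80 (two dots), 1.20 (three dots), stop at 1.26. A spring returns it to 0 from everywhere, also from the clicks: about 0.04 N m at 0, 0.12 N m at the third click, up to 0.14 N m to pass between clicks
- dial_wing (a point): the dial's wing grip: upright black bar 46 mm long (its x), 13 mm thick (y), over a round skirt 48 mm across. Origin on the dial's axis at the column top, 112 mm above the chopper's underside; bar spans 9 to 35 mm above it. x runs along the bar to the white pointer line: at off 0.60 rad anticlockwise of the chopper's x axis, turning with the dial (at the third click 0.60 rad clockwise of it)
- board: chopping board of light wood, 280 mm long (x) by 130 mm (y), 15 mm thick, fixed, on the worktop to the right of the cooker; that worktop is 5 mm lower than z = 0. Origin: centre of its underside
- clove_1: a peeled garlic clove, ivory, 40 mm long (its x), 24 mm wide (y), 21 mm high, about 12 g, loose, lying flat side down on the board; origin on its underside, 18 mm from the blunt end (x points to the tip). The two are alike; either may go first
- clove_2: the other peeled garlic clove, same size, lying on the board; origin on its underside, 18 mm from the blunt end (x points to the tip)
- garlic_1: the whole garlic bulb, skin on, 53x54x53 mm, lying loose on the far end of the board; origin at the centre of its underside; to be left alone
- honey_jar: small jar with a grey lid, 55x55x86 mm, standing loose behind the chopper; origin at the centre of its underside; to be left alone
- teaspoon_1: steel teaspoon, 132x26x9 mm, lying loose at the front left; origin at the centre of its underside; to be left alone
- jar_oregano: glass storage jar with a black lid, 72x72x97 mm, standing loose behind the chopper; origin at the centre of its underside; to be left alone
- jar_crumbs: larger glass storage jar with a black lid, 76x76x102 mm, standing loose behind the chopper; origin at the centre of its underside; to be left alone
- mug_2: plain mug, 80x113x89 mm with its handle, standing loose at the left; origin at the centre of its underside; to be left alone

How it is judged (in metres and radians):
On the way:
1. both cloves lie in the chopper's bowl (horizontal distance between each of clove_1, clove_2 and bowl_floor below 0.055 m and z of clove_1 in the frame of bowl_floor between -0.005 and 0.045 m and z of clove_2 in the frame of bowl_floor between -0.005 and 0.045 m and linear speed of each of clove_1, clove_2 below 0.05 m/s and contact force between the fingers and clove_1 below 0.1 N and contact force between the fingers and clove_2 below 0.1 N), for 0.2 s.
At the end, for the whole second after the job is handed in: both cloves lie in the chopper's bowl (origin within 55 mm of the bowl's axis and less than 45 mm above its floor) while the fingers hold the dial's wing at the third click (dial angle above 1.10 rad, contact force above 0.5 N) and keep holding it (horizontal distance between each of clove_1, clove_2 and bowl_floor below 0.055 m and z of clove_1 in the frame of bowl_floor between -0.005 and 0.045 m and z of clove_2 in the frame of bowl_floor between -0.005 and 0.045 m and value of joint dial above 1.1 rad and contact force between the fingers and dial above 0.5 N); the arm keeps its last pose, push and grip.
It fails at once if the dial is turned (beyond 0.25 rad) before both cloves are in the bowl (value of joint dial above 0.25 rad and not (horizontal distance between each of clove_1, clove_2 and bowl_floor below 0.055 m and z of clove_1 in the frame of bowl_floor between -0.005 and 0.045 m and z of clove_2 in the frame of bowl_floor between -0.005 and 0.045 m)).
It fails at once if one of the other loose things (garlic bulb, jars, mug, teaspoon) is disturbed: moved by more than 30 mm (distance of any of garlic_1, honey_jar, teaspoon_1, jar_oregano, jar_crumbs, mug_2 from where it was at the start of the episode above 0.03 m).
It also fails if it takes over 61 s, if anything falls off the work surface, if the arm or the gripper's body presses on something with over 40 N, if the wrist force passes 120 N, or if a joint passes its speed limit or range.

### The arm

A 7-joint arm with a two-finger parallel gripper is mounted at the origin on a cart in front of the work surface, level with it; the furniture and walls round the work are solid. World frame = base frame: x ahead of the robot, y to its left, z up, the work surface at z = 0. Lengths are in m, angles in degrees, forces in N, time in s.
With the tool pointing down it reaches from about 0.4 to 0.85 m from the base axis. Payload 4.5 kg.
Tool frame: the origin (TCP) lies at the very end of the fingers, on their centre line; the grasp point (between the pads) lies robot.grip_point_offset behind it (robot.grip_point_offset is the distance from the TCP to the grasp point, in m); z points along the fingers, y is the direction in which the jaws open and shut (so a half turn about z gives the same grasp; the last joint's range is limited). The gripper opens to 85 mm and grips with 20 to 120 N. Pads are 22 mm wide; open, the fingers measure 114 mm over their backs; the gripper's body (76 mm by 85 mm) begins 54 mm behind the grasp point. The pads swing forward as they close: fully open they stand 13 mm farther back than shut.
Start: joints at [1.937, 39.483, -11.15, 89.685, 9.013, 51.709, -12.324], TCP at [0.625, 0, 0.231] pointing down, gripper open.
Joint ranges: [-172.22, 172.22], [-26.19, 119.32], [-84.43, 86.54], [7.71, 146.69], [-57.33, 237.33], [2.42, 119.75], [-152.13, 152.13]. Speed limits (degrees/s): [147.25, 147.25, 180, 180, 180, 180, 180].

### API

Orientations are given as [roll, pitch, yaw] about the fixed x, y, z axes, in that order (R = Rz(yaw) Ry(pitch) Rx(roll)).
In Python, from rig import robot, eyes gives the robot as it stands.
- The arm moves only by the tool step_arm, never from a script. Its argument "rows" is a list of rows, each an object of numbers: "dx", "dy", "dz": the shift along the tool's x, y, z in m; "twist": the turn about the tool's z in degrees. A call has 1 to 12 rows; each row shifts and turns the pose as measured when the row begins, along the tool's axes as they then stand; what a row does not reach is not made up. A row lasts 1/8 s, in which the tool goes at most 62.5 mm and 10.7 degrees, less where a joint would pass 70% of its speed; a pose out of reach is approached as far as the arm can. A call with a gripper value outside its range is refused whole. "jaw" is the closure, from 0 (fully open) to 1 (shut), set as the call begins (left out, the last holds). The fingers move at their own pace and stop on an object; "squeeze" is the grip in N (left out, the last holds). Time passes only in rows, so rows that do not move let the fingers close. It gives the time, the measured TCP pose, the force and the opening at its end, in the units of the state.
- robot.state(): the state, without advancing time (a new reading comes with each control period).
- eyes.get_image(name): name is "scene" or "side" or "wrist"; returns a dict with "color" (420x560x3 uint8, blue, green, red), "range_z" (420x560 float32, m along the optical axis (not along the pixel's ray), 0 where there is no reading), "mtx" (3x3 intrinsics, pixels), "R" (3x3) and "t" (3): a world point X has camera coordinates R X + t; the wrist camera has in their place "mount" (4x4, takes a point from camera to tool coordinates, whose origin is the TCP and whose axes are the flange's). Camera axes: x right, y down, z forward; pixel columns grow to the right and rows downward; lengths in m; the calibration is good to about 2 mm. The wrist camera is an equidistant fisheye: a pixel r from the principal point sees the ray r / f radians off the axis. A picture is of the moment at which its call begins: read the wrist's pose just before it.
- robot.hand_in(): hands the job in, once; it reports no verdict.
The state is a dict: "t": time; "qpos": joint angles; "dq": joint speeds; "joint_torque": joint torques, N m; "eef_pos": TCP position; "eef_rot": TCP orientation; "contact_force": force on the tool from outside, world axes, zero at the start; "ft_torque": the same for the moment, N m; "gripper_width": finger opening in m.
Only numpy, scipy, OpenCV 4.12 (cv2) and the standard library are available. Lean on these libraries where they do the work, as an engineer would, in place of code of your own. Each camera call takes 0.05 s, during which the arm holds its last target.

## Working session

There is one attempt and no reset: what is moved stays moved. The work goes in short steps, Python scripts to look and compute and a tool call to move; the robot and the scene stay as the last step left them, time stands still between calls to the robot, and variables do not carry over. Pictures are saved under pics/ and viewed, and the job is handed in when it is done.

Besides the shell and the picture viewer there is one more tool, called by a JSON object that holds its "api" and its "payload", one argument or row to a line. step_arm: Moves the arm, as the interface text tells. Its arguments: {"type":"object","properties":{"rows":{"type":"array","items":{"type":"object","properties":{"dx":{"type":"number"},"dy":{"type":"number"},"dz":{"type":"number"},"twist":{"type":"number"}}}},"jaw":{"type":"number"},"squeeze":{"type":"number"}},"required":["rows"]}

```bash
ls; mkdir -p pics; python3 - <<'E'
from rig import robot, eyes
import cv2, numpy as np
print(robot.state(), robot.grip_point_offset)
for n in ["scene","side","wrist"]:
    im=eyes.get_image(n); cv2.imwrite(f"pics/{n}0.png",im["color"]); np.savez(f"pics/{n}0.npz",**im)
    print(n,im["mtx"],{k:im[k] for k in ("R","t","mount") if k in im})
E
```

```text
pics
{'t': 0.0, 'qpos': array([  1.93642084,  39.53566002, -11.14277925,  89.7464546 ,
         9.01347605,  51.70820532, -12.32383874]), 'dq': array([ 0.02724227, -0.02892893, -0.03034534,  0.09203144, -0.0556002 ,
        0.0663586 , -0.04271376]), 'joint_torque': array([ 1.13546095e-03, -5.39627159e+01, -1.26661520e+00, -1.58547074e+01,
        9.07521317e-03,  9.41080711e-03,  5.53111545e-05]), 'eef_pos': array([ 6.24339684e-01, -7.20095525e-05,  2.30448800e-01]), 'eef_rot': array([-1.79891937e+02,  9.47228206e-03,  9.00046402e+01]), 'contact_force': array([ 0.70391674, -0.61621601,  0.08822015]), 'ft_torque': array([ 0.01518101, -0.02626148, -0.02780413]), 'gripper_width': 0.0852989401663756} 0.0187
scene [[431.77152216   0.         278.17911213]
 [  0.         431.77152216 206.95323786]
 [  0.           0.           1.        ]] {'R': array([[-0.90866073, -0.41726129, -0.01512246],
       [-0.20123238,  0.46937894, -0.85976098],
       [ 0.36584314, -0.77818791, -0.5104727 ]]), 't': array([0.65815337, 0.15186728, 1.03510067])}
side [[428.23189729   0.         280.86681168]
 [  0.         428.23189729 211.6933087 ]
 [  0.           0.           1.        ]] {'R': array([[ 0.88074751, -0.47316486, -0.01997082],
       [-0.31781923, -0.55927235, -0.7656405 ],
       [ 0.35110506,  0.68068308, -0.64295862]]), 't': array([-0.47490391,  0.38213369,  0.85679362])}
wrist [[325.1922621    0.         283.03196508]
 [  0.         325.1922621  211.38652235]
 [  0.           0.           1.        ]] {'mount': array([[ 4.61748140e-05, -9.65550848e-01, -2.60214447e-01,
         6.55153569e-02],
       [ 9.99999945e-01,  1.30276169e-04, -3.05953243e-04,
         4.44564963e-04],
       [ 3.29313154e-04, -2.60214419e-01,  9.65550800e-01,
        -1.41634501e-01],
       [ 0.00000000e+00,  0.00000000e+00,  0.00000000e+00,
         1.00000000e+00]])}
```

View pics/scene0.png

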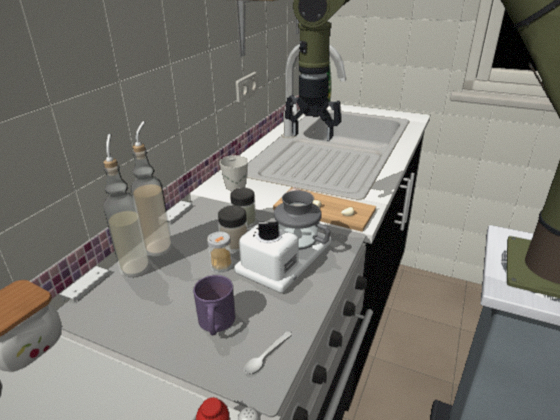

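View pics/side0.png

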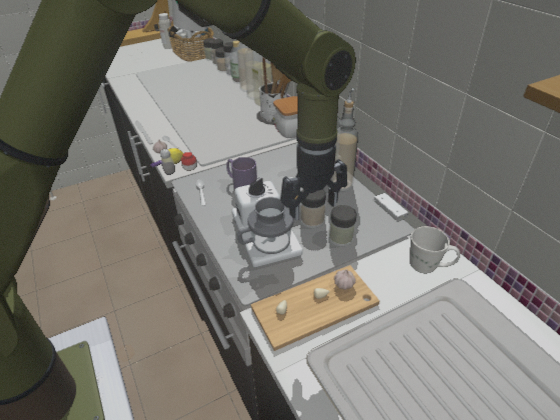

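View pics/wrist0.png

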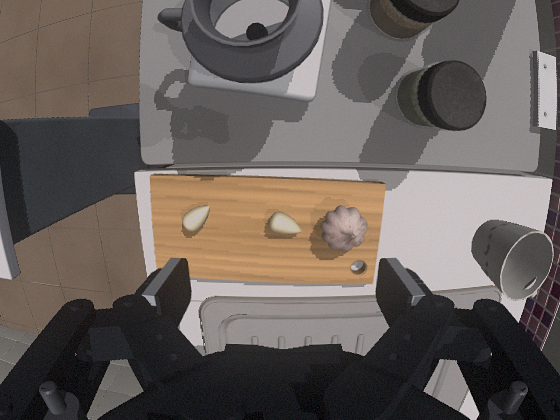

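```bash
cat > h.py <<'E'
import numpy as np, cv2
from scipy.spatial.transform import Rotation as Ro
def Rm(rpy): return Ro.from_euler('xyz',rpy,degrees=True).as_matrix()
def cloud(im):
    Z=im["range_z"]; K=im["mtx"]; v,u=np.indices(Z.shape)
    P=np.stack([(u-K[0,2])/K[0,0]*Z,(v-K[1,2])/K[1,1]*Z,Z],-1)
    W=(P-im["t"])@im["R"]; W[Z==0]=np.nan; return W
def wray(im,uv,pos,rpy):
    K=im["mtx"]; d=(np.atleast_2d(uv)-K[:2,2][None])/K[0,0]; r=np.linalg.norm(d,axis=1)+1e-12
    c=np.c_[np.sin(r)[:,None]*d/r[:,None],np.cos(r)]
    M=im["mount"]; R=Rm(rpy)
    return pos+R@M[:3,3], c@(R@M[:3,:3]).T
def wplane(im,uv,pos,rpy,z):
    o,d=wray(im,uv,pos,rpy); return o+d*((z-o[2])/d[:,2])[:,None]
def sray(im,uv):
    K=im["mtx"]; uv=np.atleast_2d(uv); c=np.c_[(uv-K[:2,2])/K[0,0],np.ones(len(uv))]
    return -im["R"].T@im["t"], c@im["R"]
def splane(im,uv,z):
    o,d=sray(im,uv); return o+d*((z-o[2])/d[:,2])[:,None]
def proj(im,X):
    c=np.atleast_2d(X)@im["R"].T+im["t"]; return c[:,:2]/c[:,2:]*im["mtx"][0,0]+im["mtx"][:2,2]
def wproj(im,X,pos,rpy):
    M=im["mount"]; R=Rm(rpy); t=(np.atleast_2d(X)-pos)@R; c=(t-M[:3,3])@M[:3,:3]
    n=np.hypot(c[:,0],c[:,1]); th=np.arctan2(n,c[:,2])
    return c[:,:2]/n[:,None]*th[:,None]*im["mtx"][0,0]+im["mtx"][:2,2]
E
python3 - <<'E'
import numpy as np,cv2
from h import *
pos=np.array([.6243397,-.00007,.2304488]);rpy=[-179.892,.0095,90.0046]
w=dict(np.load("pics/wrist0.npz")); c=w["color"]
hsv=cv2.cvtColor(c,cv2.COLOR_BGR2HSV)
for p in [(195,220),(284,226),(240,210),(345,228)]: print(p,hsv[p[1],p[0]])
m=((hsv[...,1]<90)&(hsv[...,2]>110)).astype(np.uint8); m[:185]=0;m[280:]=0;m[:,:160]=0;m[:,318:]=0
n,l,s,ce=cv2.connectedComponentsWithStats(m)
for i in range(1,n):
    if s[i,4]>100:
        ct=cv2.findContours((l==i).astype(np.uint8),0,1)[0][0][:,0,:]
        P=wplane(w,ct,pos,rpy,0.016); 
        r=cv2.minAreaRect((P[:,:2]*1000).astype(np.float32)); print(s[i],ce[i],r, wplane(w,ce[i],pos,rpy,.018))
        A=P[:,:2]; e=A-A.mean(0); k=np.argmax(np.linalg.norm(e,axis=1)); print("tip",A[k])
# garlic depth
for n_ in("scene","side"):
    im=dict(np.load(f"pics/{n_}0.npz")); W=cloud(im)
    for nm,(x0,x1,y0,y1) in dict(region=(.4,.85,-.2,.25)).items():
        q=(W[...,0]>.4)&(W[...,0]<.8)&(W[...,1]>-.1)&(W[...,1]<.3)
        for zz,t in((.112,.004),(.152,.003),(.147,.004)):
            k=q&(abs(W[...,2]-zz)<t); A=W[k]; 
            if len(A): print(n_,zz,k.sum(),np.round(A.min(0),3),np.round(A.max(0),3),cv2.minAreaRect((A[:,:2]*1000).astype(np.float32)))
        k=(abs(W[...,0]-.55)<.05)&(abs(W[...,2])<.02)&(W[...,1]<.3)&(W[...,1]>-.3);print("z",np.nanmedian(W[k],0),np.histogram(W[k][:,2],10))
E
```

```text
(195, 220) [ 14  24 201]
(284, 226) [ 18  26 198]
(240, 210) [ 14 114 183]
(345, 228) [  6  40 197]
[182 206  28  26 481] [195.11642412 217.83991684] ((522.5999145507812, -36.73777770996094), (41.307647705078125, 22.602535247802734), 43.215877532958984) [[ 0.52200372 -0.03786535  0.018     ]]
tip [ 0.53916329 -0.02420352]
[269 212  33  22 513] [283.51461988 223.85185185] ((626.5991821289062, -43.8616828918457), (36.85892868041992, 25.170637130737305), 0.013791820034384727) [[ 0.62482611 -0.04473438  0.018     ]]
tip [ 0.64503109 -0.0540093 ]
scene 0.112 568 [0.537 0.113 0.108] [0.673 0.3   0.116] ((601.7196655273438, 209.8953857421875), (196.91476440429688, 115.5794906616211), 81.02143096923828)
scene 0.152 154 [0.556 0.121 0.149] [0.634 0.294 0.155] ((595.2603149414062, 207.38897705078125), (172.904296875, 77.49961853027344), 89.90833282470703)
scene 0.147 264 [0.558 0.121 0.143] [0.635 0.298 0.151] ((596.0762939453125, 210.11062622070312), (177.19552612304688, 75.37811279296875), 89.15045166015625)
z [0.53170787 0.00535432 0.00168748] (array([ 84, 279, 424, 952, 149,  38, 310, 376,
[... 223 characters left out ...]
3   0.116] ((600.4329833984375, 204.66590881347656), (206.7946319580078, 113.4054183959961), 81.01019287109375)
side 0.152 107 [0.557 0.121 0.149] [0.632 0.284 0.154] ((593.4497680664062, 202.12628173828125), (75.84150695800781, 161.68125915527344), 1.97219979763031)
side 0.147 194 [0.559 0.122 0.143] [0.636 0.296 0.151] ((606.4407958984375, 209.96035766601562), (175.79734802246094, 71.23477935791016), 78.55848693847656)
z [ 0.54540487 -0.12088866 -0.00077575] (array([  95, 1179, 1396, 2073,  673,   92, 1042,  754,   52,   43]), array([-0.01208353, -0.00888108, -0.00567864, -0.00247619,  0.00072626,
        0.00392871,  0.00713116,  0.01033361,  0.01353606,  0.01673851,
        0.01994096]))
```

```bash
python3 - <<'E'
import cv2
a=cv2.imread("pics/scene0.png")[180:300,210:350];cv2.imwrite("pics/sc_crop.png",cv2.resize(a,None,fx=5,fy=5,interpolation=2))
a=cv2.imread("pics/side0.png")[170:290,215:365];cv2.imwrite("pics/si_crop.png",cv2.resize(a,None,fx=5,fy=5,interpolation=2))
E
python3 - <<'E'
import numpy as np,cv2
from h import *
from scipy.optimize import least_squares
T=[];F=[]
for n_ in("scene","side"):
    im=dict(np.load(f"pics/{n_}0.npz")); W=cloud(im).reshape(-1,3); C=im["color"].reshape(-1,3)
    q=(W[:,0]>.45)&(W[:,0]<.75)&(W[:,1]>.08)&(W[:,1]<.40)
    W=W[q];C=C[q]
    k=(abs(W[:,2]-.112)<.003)&(W[:,1]>.21)&(C.min(1)>120); A=W[k]
    print(n_,len(A),A.min(0),A.max(0),cv2.minAreaRect((A[:,:2]*1000).astype(np.float32)))
    k=(abs(W[:,2]-.150)<.004)&(W[:,1]<.215);B=W[k]
    print(" rim",B.min(0),B.max(0), cv2.minEnclosingCircle((B[:,:2]*1000).astype(np.float32)))
    k=(W[:,2]>.118)&(W[:,1]>.22);D=W[k]
    print(" wing",len(D),D.min(0),D.max(0),cv2.minAreaRect((D[:,:2]*1000).astype(np.float32)))
    k=(abs(W[:,2]-.0)<.06)&(C.min(1)>120)&(W[:,2]>.01);D=W[k]
    print(" base",len(D),D.min(0),D.max(0),cv2.minAreaRect((D[:,:2]*1000).astype(np.float32)))
E
```

```text
scene 618 [0.55754396 0.21271598 0.10901128] [0.67169584 0.33345102 0.11499307] ((612.224853515625, 267.4651794433594), (119.61336517333984, 107.87730407714844), 80.71664428710938)
 rim [0.55644509 0.12093266 0.14603953] [0.63301067 0.20182019 0.15399278] ((595.9465942382812, 161.52268981933594), 40.636653900146484)
 wing 340 [0.59161949 0.26942517 0.11819234] [0.63498457 0.31018838 0.15093848] ((610.7815551757812, 291.747314453125), (45.310203552246094, 31.463069915771484), 26.813859939575195)
 base 1514 [0.52028439 0.09777822 0.01005567] [0.74993029 0.34584464 0.05999287] ((642.7416381835938, 222.66845703125), (234.6128387451172, 230.79615783691406), 86.09645080566406)
side 404 [0.56108012 0.21133089 0.10905035] [0.67018614 0.32772967 0.11491488] ((612.3050537109375, 264.3910217285156), (118.61284637451172, 105.2290267944336), 80.77007293701172)
 rim [0.55687063 0.12097671 0.14600787] [0.63225704 0.2021191  0.15396924] ((597.9461059570312, 160.7340850830078), 41.551334381103516)
 wing 202 [0.59214568 0.25939115 0.11817655] [0.63852183 0.30264138 0.15096301] ((614.5136108398438, 280.4208984375), (39.06086349487305, 44.63125228881836), 65.17781066894531)
 base 1088 [0.51874384 0.09238364 0.0101669 ] [0.66628031 0.34147024 0.05973027] ((602.1676025390625, 216.908935546875), (235.6097869873047, 139.6033172607422), 81.97256469726562)
```

View pics/sc_crop.png

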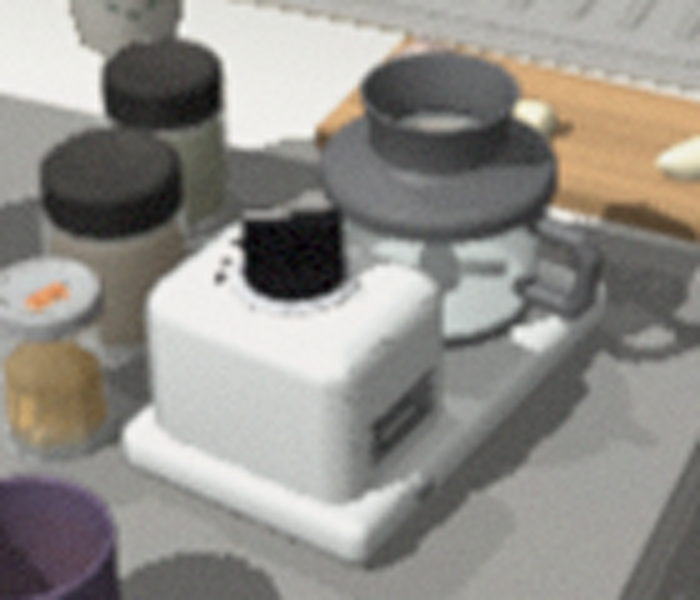

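View pics/si_crop.png

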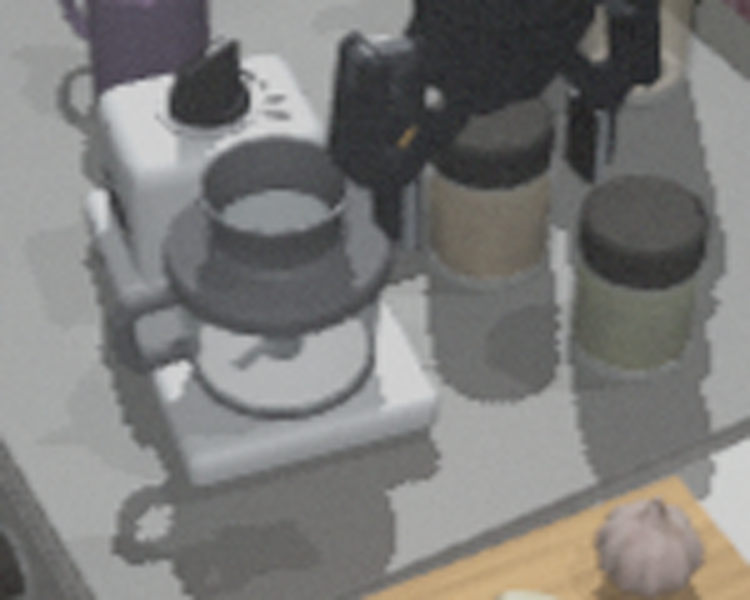

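```bash
cat >> h.py <<'E'
def go(tgt,yaw=None):
    from rig import robot
    s=robot.state(); p=s["eef_pos"]; R=Rm(s["eef_rot"]); d=R.T@(np.array(tgt)-p)
    print("t",round(s["t"],2),"pos",p.round(4),"rpy",s["eef_rot"].round(2),"F",s["contact_force"].round(1),"w",round(s["gripper_width"],4),"q7",s["qpos"][6].round(1))
    print("tool shift",d.round(4), "twist",None if yaw is None else round((s["eef_rot"][2]-yaw+180)%360-180,1))
E
python3 - <<'E'
import numpy as np,cv2
from h import *
pos=np.array([.6243397,-.00007,.2304488]);rpy=[-179.892,.0095,90.0046]
w=dict(np.load("pics/wrist0.npz")); c=w["color"]
hsv=cv2.cvtColor(c,cv2.COLOR_BGR2HSV)
m=((hsv[...,1]<90)&(hsv[...,2]>110)).astype(np.uint8); m[:185]=0;m[280:]=0;m[:,:160]=0;m[:,318:]=0
n,l,s,ce=cv2.connectedComponentsWithStats(m)
for i in range(1,n):
    if s[i,4]>100:
        v,u=np.nonzero(l==i); P=wplane(w,np.c_[u,v].astype(float),pos,rpy,.018)[:,:2]; e=P-P.mean(0); U,S,V=np.linalg.svd(e,full_matrices=False)
        print(P.mean(0),np.degrees(np.arctan2(V[0,1],V[0,0])),np.ptp(e@V.T,axis=0))
go([.625,-.045,.12],160)
E
```

```text
[ 0.52191547 -0.0379284 ] -138.70726922083028 [0.04110822 0.02263824]
[ 0.62483989 -0.04477339] -22.19818406025565 [0.03788122 0.02485049]
t 0.15 pos [ 0.6245 -0.      0.2307] rpy [-179.92    0.     90.  ] F [0.9 0.3 0. ] w 0.0855 q7 -12.3
tool shift [-0.045   0.0007  0.1107] twist -70.0
```

{"api": "step_arm", "payload": {
  "rows": [
    {"dx":-0.045,"dz":0.03},
    {"twist":-10,"dz":0.015},
    {"twist":-10,"dz":0.015},
    {"twist":-10,"dz":0.015},
    {"twist":-10,"dz":0.015},
    {"twist":-10,"dz":0.01},
    {"twist":-10,"dz":0.01},
    {"twist":-8},
    {}
  ],
  "jaw": 0.3,
  "squeeze": 25
}}

```text
$.rows[0]: bad value
```

```bash
python3 - <<'E'
import numpy as np,cv2
from h import *
from rig import robot,eyes
go([.625,-.045,.013],158)
s=robot.state(); pos,rpy=s["eef_pos"],s["eef_rot"]
w=eyes.get_image("wrist"); c=w["color"]; cv2.imwrite("pics/w1.png",c)
hsv=cv2.cvtColor(c,cv2.COLOR_BGR2HSV)
m=((hsv[...,1]<90)&(hsv[...,2]>110)).astype(np.uint8)
n,l,st,ce=cv2.connectedComponentsWithStats(m)
for i in range(1,n):
    if st[i,4]>150:
        v,u=np.nonzero(l==i); P=wplane(w,np.c_[u,v].astype(float),pos,rpy,.018)[:,:2]; e=P-P.mean(0); U,S,V=np.linalg.svd(e,full_matrices=False)
        if np.linalg.norm(P.mean(0)-[.57,-.04])<.1: print(st[i],P.mean(0),np.degrees(np.arctan2(V[0,1],V[0,0])),np.ptp(e@V.T,axis=0))
E
```

```text
t 0.15 pos [ 0.6245 -0.      0.2307] rpy [-179.92    0.     90.  ] F [0.9 0.3 0. ] w 0.0855 q7 -12.3
tool shift [-0.0449  0.0008  0.2177] twist -68.0
[    0     0   557   356 85647] [0.61231756 0.0119166 ] -2.3221525682423967 [0.95616675 0.56470797]
[182 206  28  26 480] [ 0.52199241 -0.03804127] -138.92398635939162 [0.04117774 0.02319866]
[269 212  32  22 507] [ 0.62480714 -0.04473155] -23.240531122845326 [0.03719972 0.02487786]
```

{"api": "step_arm", "payload": {
  "rows": [
    {"dx":-0.045,"dy":0,"dz":0.03,"twist":0},
    {"dx":0,"dy":0,"twist":-10,"dz":0.015},
    {"dx":0,"dy":0,"twist":-10,"dz":0.015},
    {"dx":0,"dy":0,"twist":-10,"dz":0.015},
    {"dx":0,"dy":0,"twist":-10,"dz":0.015},
    {"dx":0,"dy":0,"twist":-10,"dz":0.01},
    {"dx":0,"dy":0,"twist":-10,"dz":0.01},
    {"dx":0,"dy":0,"dz":0,"twist":-8},
    {"dx":0,"dy":0,"dz":0,"twist":0}
  ],
  "jaw": 0.3,
  "squeeze": 25
}}

```text
t: 1.32
eef_pos: [0.6238, -0.0473, 0.1152]
eef_rot: [-179.9, -0.2, 160.1]
contact_force: [0.1, 0.1, 0.1]
gripper_width: 0.06
```

```bash
cat > look.py <<'E'
import numpy as np,cv2,sys
from h import *
from rig import robot,eyes
s=robot.state(); pos,rpy=s["eef_pos"],s["eef_rot"]
w=eyes.get_image("wrist"); c=w["color"]; cv2.imwrite(sys.argv[1],c)
hsv=cv2.cvtColor(c,cv2.COLOR_BGR2HSV)
m=((hsv[...,1]<90)&(hsv[...,2]>110)).astype(np.uint8)
n,l,st,ce=cv2.connectedComponentsWithStats(m)
for i in range(1,n):
    if 150<st[i,4]<8000:
        v,u=np.nonzero(l==i); P=wplane(w,np.c_[u,v].astype(float),pos,rpy,.018)[:,:2]; e=P-P.mean(0); U,S,V=np.linalg.svd(e,full_matrices=False)
        if np.linalg.norm(P.mean(0)-[.57,-.04])<.1: print(st[i],P.mean(0),np.degrees(np.arctan2(V[0,1],V[0,0])),np.ptp(e@V.T,axis=0))
go([.625,-.045,.013],158)
E
python3 look.py pics/w1.png
```

```text
[ 288    0   90  263 1776] [0.60593055 0.00857   ] -0.9666811306816783 [0.21781726 0.00935562]
[ 291    0  100  277 2011] [0.58798734 0.01609971] 0.045598378436138655 [0.23421946 0.00673563]
[ 226   62   49   37 1167] [ 0.5222543  -0.03708359] 38.813296360951135 [0.03849871 0.02226361]
[ 272  192   32   49 1075] [ 0.6250211  -0.04467163] -23.98196157006781 [0.03809818 0.02356607]
t 1.38 pos [ 0.6238 -0.0473  0.1153] rpy [-179.88   -0.18  160.08] F [ 0.  -0.2 -0. ] w 0.06 q7 42.5
tool shift [-0.0007  0.0029  0.1023] twist 2.1
```

View pics/w1.png

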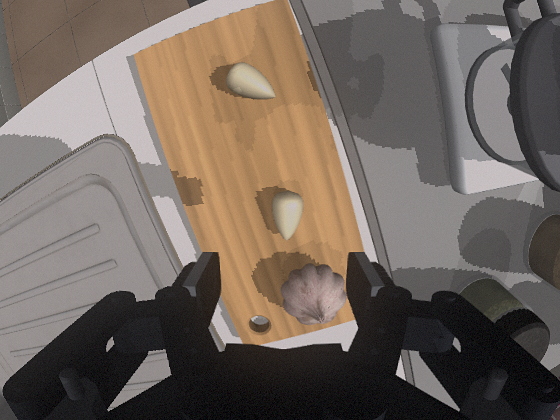

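{"api": "step_arm", "payload": {
  "rows": [
    {"dx":-0.001,"dy":0.003,"dz":0.04,"twist":4},
    {"dx":0,"dy":0,"dz":0.035,"twist":0},
    {"dx":0,"dy":0,"dz":0.02,"twist":0},
    {"dx":0,"dy":0,"dz":0,"twist":0},
    {"dx":0,"dy":0,"dz":0,"twist":0}
  ]
}}

```text
t: 2.0
eef_pos: [0.6285, -0.0448, 0.0205]
eef_rot: [-180.0, 0.2, 155.4]
contact_force: [0.5, -0.7, 0.1]
gripper_width: 0.0599
```

```bash
python3 look.py pics/w2.png
```

```text
[ 289    0  139  301 7580] [0.59834223 0.0118618 ] -0.8422814414025789 [0.16608607 0.01487989]
[ 161   24   83   54 3114] [ 0.52200978 -0.03758302] 39.39599037019345 [0.04123399 0.02273981]
[ 255  225   48   73 2380] [ 0.62451548 -0.04530487] -23.977256521249632 [0.03841288 0.02236873]
t 2.05 pos [ 0.6284 -0.0449  0.0206] rpy [-1.7996e+02  1.7000e-01  1.5542e+02] F [-0.6  0.1 -0.5] w 0.0597 q7 34.6
tool shift [ 0.0031 -0.0016  0.0076] twist -2.6
```

View pics/w2.png

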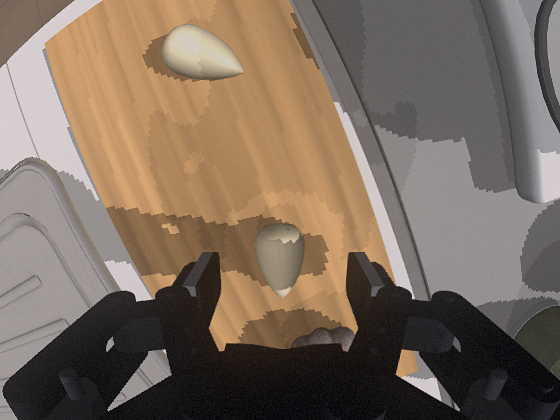

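{"api": "step_arm", "payload": {
  "rows": [
    {"dx":0.004,"dy":-0.001,"dz":0.008,"twist":0},
    {"dx":0,"dy":0,"dz":0,"twist":0}
  ]
}}

```text
t: 2.3
eef_pos: [0.6251, -0.0441, 0.0137]
eef_rot: [180.0, 0.3, 155.4]
contact_force: [0.4, -0.6, -0.2]
gripper_width: 0.0601
```

{"api": "step_arm", "payload": {
  "rows": [
    {"dx":0,"dy":0,"dz":0,"twist":0},
    {"dx":0,"dy":0,"dz":0,"twist":0},
    {"dx":0,"dy":0,"dz":0,"twist":0},
    {"dx":0,"dy":0,"dz":0,"twist":0},
    {"dx":0,"dy":0,"dz":0,"twist":0},
    {"dx":0,"dy":0,"dz":0,"twist":0}
  ],
  "jaw": 1
}}

```text
t: 3.05
eef_pos: [0.6258, -0.0441, 0.0145]
eef_rot: [179.9, 0.4, 155.4]
contact_force: [-1.4, 0.5, 0.0]
gripper_width: 0.0218
```

{"api": "step_arm", "payload": {
  "rows": [
    {"dx":0,"dy":0,"dz":-0.03,"twist":0},
    {"dx":0,"dy":0,"dz":-0.05,"twist":0},
    {"dx":0,"dy":0,"dz":-0.06,"twist":0},
    {"dx":0,"dy":0,"dz":-0.05,"twist":0},
    {"dx":0,"dy":0,"dz":0,"twist":0}
  ]
}}

```text
t: 3.68
eef_pos: [0.6243, -0.0438, 0.2091]
eef_rot: [180.0, 0.3, 155.4]
contact_force: [-0.3, 0.2, -0.9]
gripper_width: 0.0218
```

```bash
python3 look.py pics/w3.png; python3 -c "
from h import *
go([.5955,.1615,.20],156)"
```

```text
[230  83  37  26 641] [ 0.52249234 -0.0374981 ] 40.14232443596163 [0.03870807 0.02286742]
t 3.73 pos [ 0.6227 -0.0443  0.2069] rpy [-1.7988e+02  5.0000e-02  1.5539e+02] F [ 0.4 -0.1  0.2] w 0.0216 q7 42.2
tool shift [-0.0022  0.0007  0.1939] twist -2.6
t 3.73 pos [ 0.6227 -0.0443  0.2069] rpy [-1.7988e+02  5.0000e-02  1.5539e+02] F [ 0.4 -0.1  0.2] w 0.0216 q7 42.2
tool shift [0.1104 0.1758 0.0064] twist -0.6
```

View pics/w3.png

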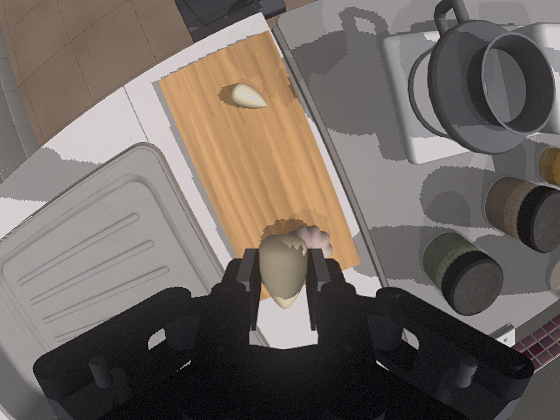

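{"api": "step_arm", "payload": {
  "rows": [
    {"dx":0.025,"dy":0.04,"dz":0,"twist":0},
    {"dx":0.03,"dy":0.048,"dz":0,"twist":0},
    {"dx":0.03,"dy":0.048,"dz":0,"twist":0},
    {"dx":0.025,"dy":0.044,"dz":0,"twist":0},
    {"dx":0,"dy":0,"dz":0,"twist":0},
    {"dx":0,"dy":0,"dz":0,"twist":0}
  ]
}}

```text
t: 4.47
eef_pos: [0.5925, 0.1658, 0.1952]
eef_rot: [-179.1, -0.6, 155.2]
contact_force: [0.0, -0.2, -0.3]
gripper_width: 0.0218
```

```bash
python3 look.py pics/w4.png; python3 -c "
from h import *
go([.5955,.1615,.162],156)
"
```

```text
[ 86 201  30  23 489] [ 0.52204863 -0.0377699 ] 51.14849724449651 [0.04208402 0.02604777]
t 4.53 pos [0.5923 0.1665 0.1954] rpy [-179.15   -0.64  155.17] F [-0.8  1.   0.1] w 0.0218 q7 22.7
tool shift [-0.1205 -0.1755  0.1837] twist -2.8
t 4.53 pos [0.5923 0.1665 0.1954] rpy [-179.15   -0.64  155.17] F [-0.8  1.   0.1] w 0.0218 q7 22.7
tool shift [-0.0053 -0.0027  0.0334] twist -0.8
```

View pics/w4.png

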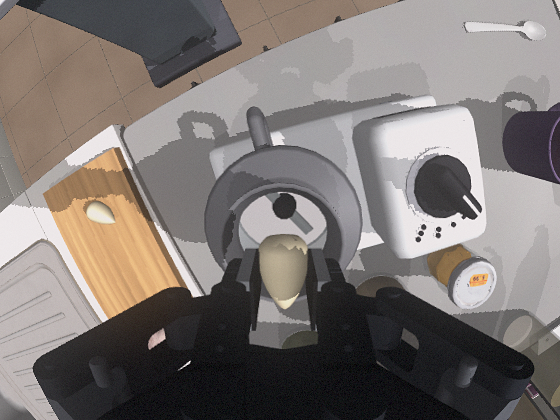

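{"api": "step_arm", "payload": {
  "rows": [
    {"dx":-0.003,"dy":0.004,"dz":0.02,"twist":0},
    {"dx":0,"dy":0,"dz":0.011,"twist":0},
    {"dx":0,"dy":0,"dz":0,"twist":0},
    {"dx":0,"dy":0,"dz":0,"twist":0}
  ]
}}

```text
t: 5.03
eef_pos: [0.5967, 0.1637, 0.1601]
eef_rot: [-178.9, -0.7, 154.8]
contact_force: [0.2, 0.1, 0.4]
gripper_width: 0.0214
```

```bash
python3 -c "
from h import *
go([.5955,.1615,.162],156)
"
```

```text
t 5.03 pos [0.5967 0.1637 0.1601] rpy [-178.91   -0.7   154.83] F [0.2 0.1 0.4] w 0.0214 q7 21.5
tool shift [ 0.0001 -0.0025 -0.0018] twist -1.2
```

{"api": "step_arm", "payload": {
  "rows": [
    {"dx":0,"dy":0,"dz":0,"twist":0},
    {"dx":0,"dy":0,"dz":0,"twist":0},
    {"dx":0,"dy":0,"dz":0,"twist":0},
    {"dx":0,"dy":0,"dz":0,"twist":0},
    {"dx":0,"dy":0,"dz":-0.04,"twist":0},
    {"dx":0,"dy":0,"dz":0,"twist":0}
  ],
  "jaw": 0.3
}}

```text
t: 5.78
eef_pos: [0.5981, 0.1647, 0.2024]
eef_rot: [-179.0, -0.6, 154.8]
contact_force: [1.0, 0.1, 0.2]
gripper_width: 0.0598
```

```bash
python3 look.py pics/w5.png; python3 -c "
from h import *
go([.522,-.038,.21],221)
"
```

```text
[ 88 196  29  23 466] [ 0.52227119 -0.03792388] 51.529389542603084 [0.04127594 0.02542502]
t 5.83 pos [0.5966 0.1636 0.2002] rpy [-178.81   -0.77  154.84] F [ 0.2 -0.6 -1.8] w 0.0599 q7 23.2
tool shift [-0.1169 -0.1728  0.1893] twist -3.2
t 5.83 pos [0.5966 0.1636 0.2002] rpy [-178.81   -0.77  154.84] F [ 0.2 -0.6 -1.8] w 0.0599 q7 23.2
tool shift [-0.0181 -0.2143 -0.0056] twist -66.2
```

View pics/w5.png

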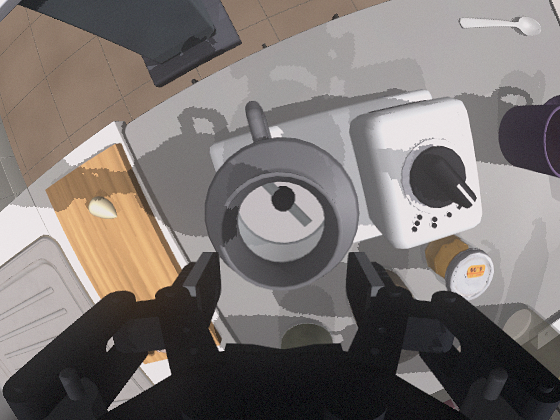

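```bash
python3 -c "
from rig import eyes
import cv2
a=eyes.get_image('scene')['color'][180:300,210:380];b=eyes.get_image('side')['color'][170:330,215:365]
cv2.imwrite('pics/a1.png',cv2.resize(a,None,fx=4,fy=4,interpolation=2));cv2.imwrite('pics/b1.png',cv2.resize(b,None,fx=4,fy=3.7,interpolation=2))"
```

```text
(no output)
```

View pics/a1.png

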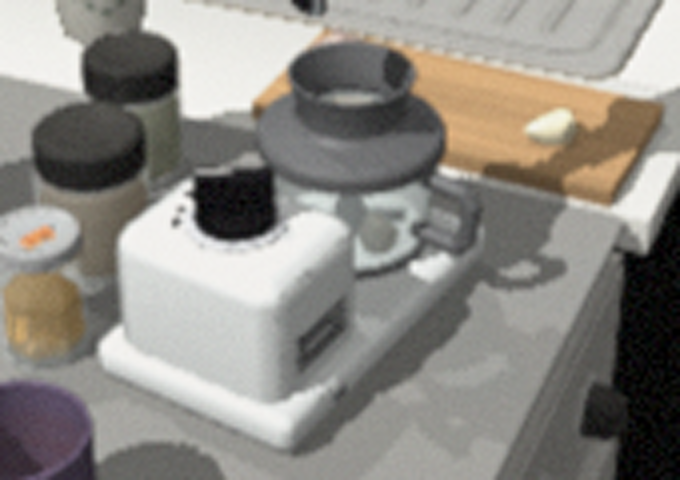

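View pics/b1.png

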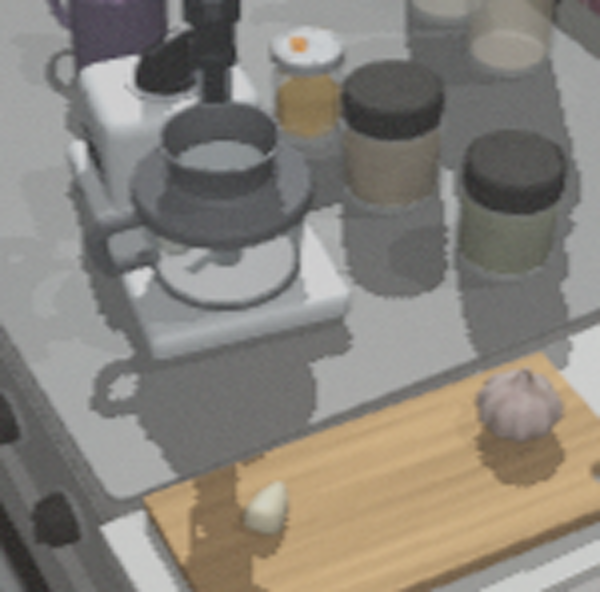

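{"api": "step_arm", "payload": {
  "rows": [
    {"dx":-0.004,"dy":-0.05,"dz":0,"twist":0},
    {"dx":-0.005,"dy":-0.055,"dz":0,"twist":0},
    {"dx":-0.005,"dy":-0.055,"dz":0,"twist":0},
    {"dx":-0.004,"dy":-0.05,"dz":0,"twist":0},
    {"dx":0,"dy":0,"dz":0.01,"twist":-10},
    {"dx":0,"dy":0,"dz":0.01,"twist":-10},
    {"dx":0,"dy":0,"dz":0.015,"twist":-10},
    {"dx":0,"dy":0,"dz":0.015,"twist":-10},
    {"dx":0,"dy":0,"dz":0.015,"twist":-10},
    {"dx":0,"dy":0,"dz":0.015,"twist":-10},
    {"dx":0,"dy":0,"dz":0,"twist":-5},
    {"dx":0,"dy":0,"dz":0,"twist":0}
  ]
}}

```text
t: 7.42
eef_pos: [0.5089, -0.0451, 0.1094]
eef_rot: [178.9, -2.5, -138.1]
contact_force: [0.1, 0.5, 1.0]
gripper_width: 0.0596
```

```bash
python3 look.py pics/w6.png; python3 -c "
from h import *
go([.522,-.038,.02],220)
"
```

```text
[ 262  219   31   48 1072] [ 0.52286221 -0.03739174] 40.4175025617328 [0.03778364 0.02272878]
[261 327  27  22 293] [0.59186937 0.02262055] 15.390451149980086 [0.02455414 0.02179881]
t 7.47 pos [ 0.5088 -0.0452  0.1094] rpy [ 178.9    -2.55 -138.13] F [ 0.9 -0.2 -0.1] w 0.0597 q7 83.0
tool shift [-0.0909 -0.0792  0.091 ] twist 63.9
t 7.47 pos [ 0.5088 -0.0452  0.1094] rpy [ 178.9    -2.55 -138.13] F [ 0.9 -0.2 -0.1] w 0.0597 q7 83.0
tool shift [-0.0186 -0.0051  0.0886] twist 1.9
```

View pics/w6.png

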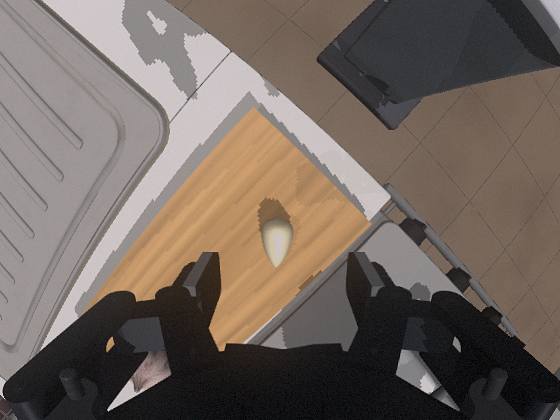

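{"api": "step_arm", "payload": {
  "rows": [
    {"dx":-0.017,"dy":-0.005,"dz":0.03,"twist":2},
    {"dx":0,"dy":0,"dz":0.035,"twist":0},
    {"dx":0,"dy":0,"dz":0.015,"twist":0},
    {"dx":0,"dy":0,"dz":0,"twist":0},
    {"dx":0,"dy":0,"dz":0,"twist":0}
  ]
}}

```text
t: 8.1
eef_pos: [0.523, -0.0386, 0.0281]
eef_rot: [179.1, -2.5, -140.5]
contact_force: [0.3, 1.0, 0.9]
gripper_width: 0.0598
```

```bash
python3 look.py pics/w7.png; python3 -c "
from h import *
go([.522,-.038,.0135],220)
"
```

```text
[ 264  230   46   70 2289] [ 0.52298242 -0.03705169] 39.00820817691984 [0.03826643 0.02267535]
t 8.15 pos [ 0.5231 -0.0386  0.0282] rpy [ 179.16   -2.44 -140.54] F [ 0.6 -1.2  0.9] w 0.0597 q7 73.8
tool shift [-0.0752 -0.0698  0.011 ] twist 61.5
t 8.15 pos [ 0.5231 -0.0386  0.0282] rpy [ 179.16   -2.44 -140.54] F [ 0.6 -1.2  0.9] w 0.0597 q7 73.8
tool shift [-0.0002  0.001   0.0147] twist -0.5
```

View pics/w7.png

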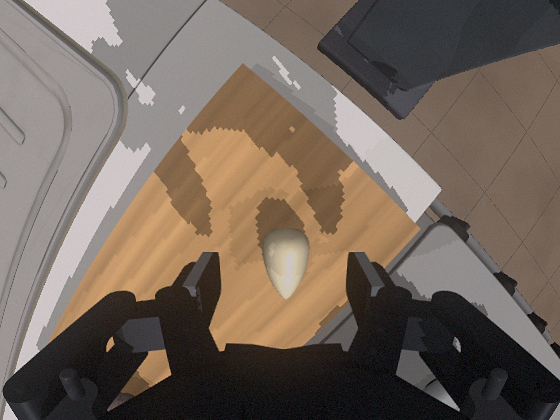

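{"api": "step_arm", "payload": {
  "rows": [
    {"dx":0,"dy":0.001,"dz":0.012,"twist":0},
    {"dx":0,"dy":0,"dz":0.002,"twist":0},
    {"dx":0,"dy":0,"dz":0,"twist":0}
  ]
}}

```text
t: 8.52
eef_pos: [0.5227, -0.0382, 0.0147]
eef_rot: [179.3, -2.3, -140.6]
contact_force: [-0.8, 0.4, 0.4]
gripper_width: 0.0596
```

{"api": "step_arm", "payload": {
  "rows": [
    {"dx":0,"dy":0,"dz":0,"twist":0},
    {"dx":0,"dy":0,"dz":0,"twist":0},
    {"dx":0,"dy":0,"dz":0,"twist":0},
    {"dx":0,"dy":0,"dz":0,"twist":0},
    {"dx":0,"dy":0,"dz":0,"twist":0},
    {"dx":0,"dy":0,"dz":0,"twist":0}
  ],
  "jaw": 1
}}

```text
t: 9.28
eef_pos: [0.523, -0.0382, 0.0151]
eef_rot: [179.3, -2.3, -140.6]
contact_force: [0.0, -0.0, 0.6]
gripper_width: 0.0217
```

{"api": "step_arm", "payload": {
  "rows": [
    {"dx":0,"dy":0,"dz":-0.03,"twist":0},
    {"dx":0,"dy":0,"dz":-0.05,"twist":0},
    {"dx":0,"dy":0,"dz":-0.06,"twist":0},
    {"dx":0,"dy":0,"dz":-0.05,"twist":0},
    {"dx":0,"dy":0,"dz":0,"twist":0}
  ]
}}

```text
t: 9.9
eef_pos: [0.5305, -0.0349, 0.2098]
eef_rot: [179.2, -2.4, -140.6]
contact_force: [-0.4, 1.1, -0.7]
gripper_width: 0.0218
```

```bash
python3 look.py pics/w8.png; python3 -c "
from h import *
go([.5955,.1615,.20],205)
"
```

```text
[ 249  236   69  113 4676] [0.62208663 0.03928937] 38.33999038684426 [0.14794225 0.08453052]
t 9.95 pos [ 0.529  -0.0358  0.2078] rpy [ 179.07   -2.6  -140.56] F [-0.2  0.  -0.8] w 0.0216 q7 89.9
tool shift [-0.077  -0.0713  0.1903] twist 61.4
t 9.95 pos [ 0.529  -0.0358  0.2078] rpy [ 179.07   -2.6  -140.56] F [-0.2  0.  -0.8] w 0.0216 q7 89.9
tool shift [-0.1769  0.1101  0.0015] twist 14.4
```

View pics/w8.png

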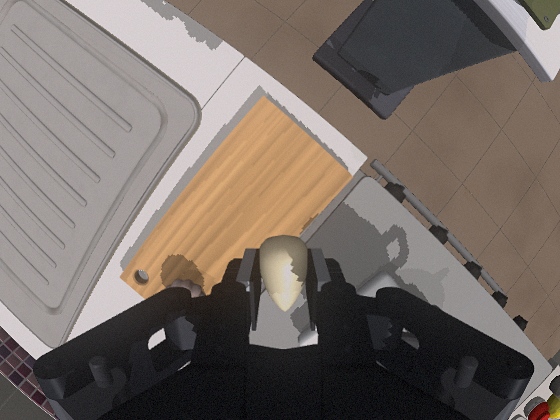

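{"api": "step_arm", "payload": {
  "rows": [
    {"dx":-0.04,"dy":0.023,"dz":0,"twist":0},
    {"dx":-0.049,"dy":0.028,"dz":0,"twist":0},
    {"dx":-0.049,"dy":0.028,"dz":0,"twist":0},
    {"dx":-0.04,"dy":0.024,"dz":0,"twist":0},
    {"dx":0,"dy":0,"dz":0,"twist":0},
    {"dx":0,"dy":0,"dz":0,"twist":0}
  ]
}}

```text
t: 10.7
eef_pos: [0.5976, 0.155, 0.1878]
eef_rot: [178.9, -3.8, -140.8]
contact_force: [0.4, -0.8, -0.1]
gripper_width: 0.0217
```

```bash
python3 look.py pics/w9.png; python3 -c "
from h import *
go([.600,.1585,.164],205)
"
```

```text
t 10.75 pos [0.5975 0.1554 0.188 ] rpy [ 178.9    -3.81 -140.77] F [0.8 0.7 0.2] w 0.0213 q7 78.1
tool shift [ 0.0936 -0.1761  0.1782] twist 61.2
t 10.75 pos [0.5975 0.1554 0.188 ] rpy [ 178.9    -3.81 -140.77] F [0.8 0.7 0.2] w 0.0213 q7 78.1
tool shift [-0.0055  0.0003  0.0236] twist 14.2
```

View pics/w9.png

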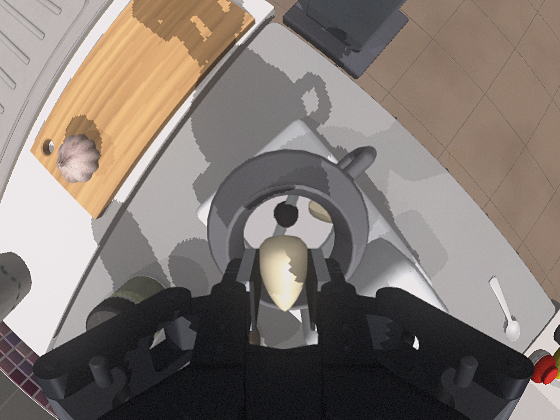

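{"api": "step_arm", "payload": {
  "rows": [
    {"dx":-0.004,"dy":0,"dz":0.015,"twist":0},
    {"dx":0,"dy":0,"dz":0.009,"twist":0},
    {"dx":0,"dy":0,"dz":0,"twist":0},
    {"dx":0,"dy":0,"dz":0,"twist":0}
  ]
}}

```text
t: 11.25
eef_pos: [0.5986, 0.1527, 0.1607]
eef_rot: [179.0, -4.0, -141.0]
contact_force: [0.9, 0.2, 0.0]
gripper_width: 0.0218
```

{"api": "step_arm", "payload": {
  "rows": [
    {"dx":0,"dy":0,"dz":0,"twist":0},
    {"dx":0,"dy":0,"dz":0,"twist":0},
    {"dx":0,"dy":0,"dz":0,"twist":0},
    {"dx":0,"dy":0,"dz":0,"twist":0},
    {"dx":0,"dy":0,"dz":-0.05,"twist":0},
    {"dx":0,"dy":0,"dz":0,"twist":0}
  ],
  "jaw": 0.3
}}

```text
t: 12.0
eef_pos: [0.6025, 0.1548, 0.2129]
eef_rot: [179.0, -3.9, -141.0]
contact_force: [1.2, -0.5, -0.2]
gripper_width: 0.0598
```

```bash
python3 -c "
from rig import eyes
from h import *
go([.6145,.2845,.20],205)
import cv2
a=eyes.get_image('scene')['color'][180:300,210:380];b=eyes.get_image('side')['color'][170:330,215:365]
c=np.hstack([cv2.resize(a,(480,480),interpolation=2)[:,:440],cv2.resize(b,(360,480),interpolation=2)])
cv2.imwrite('pics/a2.png',c);cv2.imwrite('pics/w10.png',eyes.get_image('wrist')['color'])"
```

```text
t 12.0 pos [0.6025 0.1548 0.2129] rpy [ 178.99   -3.91 -141.03] F [ 1.2 -0.5 -0.2] w 0.0598 q7 79.5
tool shift [-0.0916  0.0932  0.0083] twist 14.0
```

View pics/a2.png

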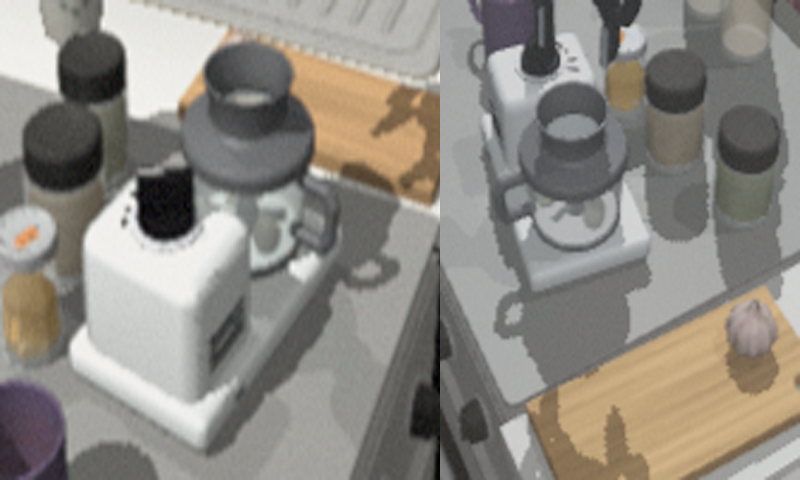

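View pics/w10.png

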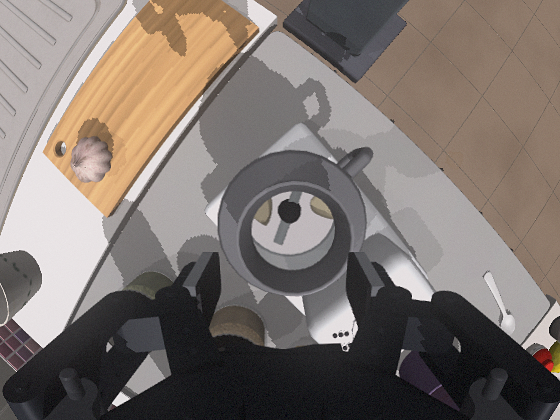

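{"api": "step_arm", "payload": {
  "rows": [
    {"dx":-0.03,"dy":0.03,"dz":0,"twist":0},
    {"dx":-0.035,"dy":0.035,"dz":0,"twist":0},
    {"dx":-0.027,"dy":0.028,"dz":0,"twist":0},
    {"dx":0,"dy":0,"dz":0,"twist":7},
    {"dx":0,"dy":0,"dz":0,"twist":7},
    {"dx":0,"dy":0,"dz":0,"twist":0},
    {"dx":0,"dy":0,"dz":0,"twist":0}
  ]
}}

```text
t: 13.02
eef_pos: [0.61, 0.2815, 0.1928]
eef_rot: [-179.7, -5.5, -155.3]
contact_force: [-0.6, 0.4, -0.0]
gripper_width: 0.0597
```

```bash
python3 -c "
from rig import eyes
from h import *
go([.6145,.2845,.16],205)
from rig import robot
s=robot.state();w=eyes.get_image('wrist');c=w['color'].copy()
X=[]
for a in (25.4,):
  for L in (-.023,.023):
    for T in(-.0065,.0065):
      u=np.array([np.cos(np.radians(a)),np.sin(np.radians(a))]);n=np.array([-u[1],u[0]])
      X.append([*(np.array([.6145,.2845])+L*u+T*n),.147])
p=wproj(w,np.array(X),s['eef_pos'],s['eef_rot']);print(p.round())
for q in p: cv2.circle(c,tuple(int(v) for v in q.round()),2,(0,0,255),-1)
cv2.imwrite('pics/w11.png',c)"
```

```text
t 13.03 pos [0.61   0.2815 0.1928] rpy [-179.71   -5.47 -155.35] F [-0.6  0.4 -0. ] w 0.0597 q7 60.9
tool shift [-0.0085  0.001   0.0321] twist -0.3
[[274. 214.]
 [296. 213.]
 [275. 285.]
 [296. 284.]]
```

View pics/w11.png

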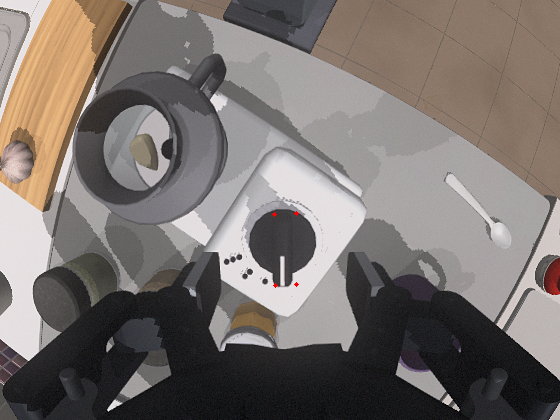

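```bash
python3 -c "
from h import *
go([.6145,.2845,.127],205.4)"
```

```text
t 13.07 pos [0.6099 0.2814 0.1928] rpy [-179.72   -5.47 -155.37] F [ 0.8  1.  -0.2] w 0.0599 q7 60.9
tool shift [-0.0117  0.0012  0.065 ] twist -0.8
```

{"api": "step_arm", "payload": {
  "rows": [
    {"dx":-0.006,"dy":0,"dz":0.01,"twist":0},
    {"dx":-0.004,"dy":0.001,"dz":0.01,"twist":0},
    {"dx":0,"dy":0,"dz":0.01,"twist":0},
    {"dx":0,"dy":0,"dz":0.01,"twist":0},
    {"dx":0,"dy":0,"dz":0,"twist":0},
    {"dx":0,"dy":0,"dz":0,"twist":0}
  ],
  "jaw": 0.45
}}

```text
t: 13.82
eef_pos: [0.6154, 0.2837, 0.1478]
eef_rot: [-179.7, -5.6, -155.3]
contact_force: [-0.8, -0.8, 0.3]
gripper_width: 0.0472
```

```bash
python3 -c "
from h import *
go([.6145,.2845,.127],205.4)
from rig import eyes
cv2.imwrite('pics/w12.png',eyes.get_image('wrist')['color'])"
```

```text
t 13.82 pos [0.6154 0.2837 0.1478] rpy [-179.71   -5.59 -155.32] F [-0.8 -0.8  0.3] w 0.0472 q7 60.0
tool shift [-0.0016  0.0012  0.0208] twist -0.7
```

View pics/w12.png

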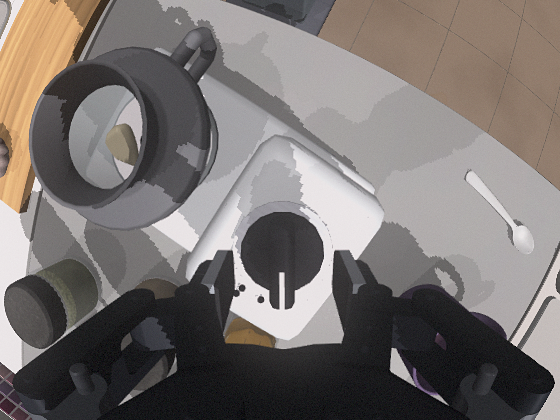

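{"api": "step_arm", "payload": {
  "rows": [
    {"dx":-0.001,"dy":0.001,"dz":0.01,"twist":0},
    {"dx":0,"dy":0,"dz":0.009,"twist":0},
    {"dx":0,"dy":0,"dz":0,"twist":0},
    {"dx":0,"dy":0,"dz":0,"twist":0}
  ]
}}

```text
t: 14.38
eef_pos: [0.6143, 0.2843, 0.1279]
eef_rot: [-179.7, -5.6, -155.3]
contact_force: [1.3, -0.0, -0.3]
gripper_width: 0.0471
```

```bash
python3 -c "
from h import *
go([.6145,.2845,.127],205.4)"
```

```text
t 14.38 pos [0.6143 0.2843 0.1279] rpy [-179.71   -5.55 -155.32] F [ 1.3 -0.  -0.3] w 0.0471 q7 59.2
tool shift [-0.0004  0.0001  0.0009] twist -0.7
```

Positioned; close on the wing.

{"api": "step_arm", "payload": {
  "rows": [
    {"dx":0,"dy":0,"dz":0,"twist":0},
    {"dx":0,"dy":0,"dz":0,"twist":0},
    {"dx":0,"dy":0,"dz":0,"twist":0},
    {"dx":0,"dy":0,"dz":0,"twist":0},
    {"dx":0,"dy":0,"dz":0,"twist":0},
    {"dx":0,"dy":0,"dz":0,"twist":0},
    {"dx":0,"dy":0,"dz":0,"twist":0}
  ],
  "jaw": 1,
  "squeeze": 50
}}

```text
t: 15.25
eef_pos: [0.6153, 0.2828, 0.1285]
eef_rot: [-179.5, -5.5, -155.3]
contact_force: [-0.5, -0.5, 0.3]
gripper_width: 0.0116
```

{"api": "step_arm", "payload": {
  "rows": [
    {"dx":0,"dy":0,"dz":0,"twist":6},
    {"dx":0,"dy":0,"dz":0,"twist":6},
    {"dx":0,"dy":0,"dz":0,"twist":6},
    {"dx":0,"dy":0,"dz":0,"twist":6}
  ]
}}

```text
t: 15.75
eef_pos: [0.615, 0.2841, 0.1286]
eef_rot: [-177.5, -4.9, 179.8]
contact_force: [0.7, -2.1, -0.7]
gripper_width: 0.0116
```

```bash
python3 -c "
from h import *
go([.6150,.2835,.128],205.4-69.5)
from rig import eyes
cv2.imwrite('pics/w13.png',eyes.get_image('wrist')['color'])"
```

```text
t 15.75 pos [0.615  0.2841 0.1286] rpy [-177.48   -4.86  179.8 ] F [ 0.7 -2.1 -0.7] w 0.0116 q7 38.1
tool shift [-0.     -0.0006  0.0006] twist 43.9
```

View pics/w13.png

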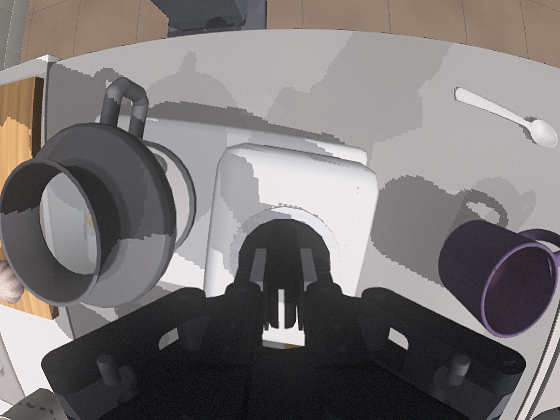

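{"api": "step_arm", "payload": {
  "rows": [
    {"dx":0,"dy":0,"dz":0,"twist":6},
    {"dx":0,"dy":0,"dz":0,"twist":6},
    {"dx":0,"dy":0,"dz":0,"twist":6},
    {"dx":0,"dy":0,"dz":0,"twist":6},
    {"dx":0,"dy":0,"dz":0,"twist":6}
  ]
}}

```text
t: 16.42
eef_pos: [0.6154, 0.2851, 0.1286]
eef_rot: [-175.6, -3.0, 149.1]
contact_force: [-2.5, -3.8, 4.7]
gripper_width: 0.0118
```

```bash
python3 -c "
from h import *
go([.6150,.2835,.128],205.4-69.5)"
```

```text
t 16.43 pos [0.6154 0.2851 0.1286] rpy [-175.58   -2.99  149.08] F [-2.5 -3.8  4.7] w 0.0118 q7 12.4
tool shift [-0.0005 -0.0015  0.0007] twist 13.2
```

{"api": "step_arm", "payload": {
  "rows": [
    {"dx":0,"dy":-0.001,"dz":0,"twist":6},
    {"dx":0,"dy":0,"dz":0,"twist":6},
    {"dx":0,"dy":0,"dz":0,"twist":2},
    {"dx":0,"dy":0,"dz":0,"twist":0},
    {"dx":0,"dy":0,"dz":0,"twist":0},
    {"dx":0,"dy":0,"dz":0,"twist":0}
  ]
}}

```text
t: 17.18
eef_pos: [0.6158, 0.2854, 0.1285]
eef_rot: [-175.2, -1.9, 135.2]
contact_force: [-0.9, -1.6, -0.4]
gripper_width: 0.0118
```

```bash
python3 -c "
from h import *
go([.6150,.2835,.128],205.4-69.5)
from rig import eyes,robot
print(robot.state()['ft_torque'])
cv2.imwrite('pics/w14.png',eyes.get_image('wrist')['color'])
a=eyes.get_image('scene')['color'][180:300,210:380];b=eyes.get_image('side')['color'][150:310,200:350]
c=np.hstack([cv2.resize(a,(480,480),interpolation=2)[:,:440],cv2.resize(b,(360,480),interpolation=2)])
cv2.imwrite('pics/a3.png',c)"
```

```text
t 17.18 pos [0.6158 0.2854 0.1285] rpy [-175.24   -1.89  135.18] F [-0.9 -1.6 -0.4] w 0.0118 q7 0.9
tool shift [-0.0008 -0.0019  0.0007] twist -0.7
[ 0.58679412 -0.19600238  0.19002637]
```

View pics/w14.png

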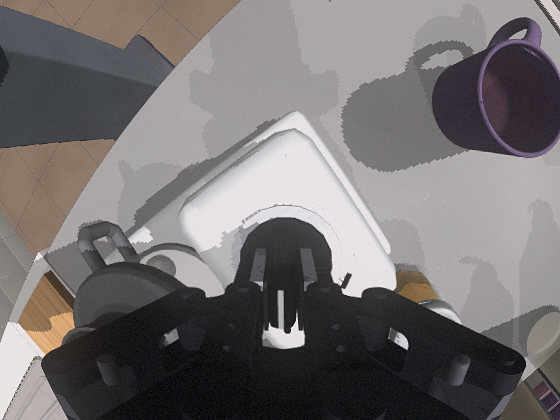

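View pics/a3.png

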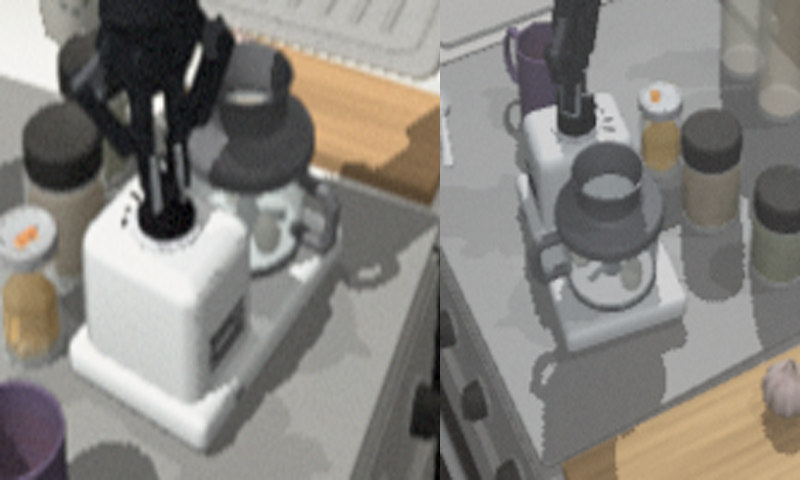

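{"api": "step_arm", "payload": {
  "rows": [
    {"dx":0,"dy":0,"dz":0,"twist":1},
    {"dx":0,"dy":0,"dz":0,"twist":0},
    {"dx":0,"dy":0,"dz":0,"twist":0},
    {"dx":0,"dy":0,"dz":0,"twist":0},
    {"dx":0,"dy":0,"dz":0,"twist":0},
    {"dx":0,"dy":0,"dz":0,"twist":0},
    {"dx":0,"dy":0,"dz":0,"twist":0}
  ]
}}

```text
t: 18.2
eef_pos: [0.6159, 0.2854, 0.1286]
eef_rot: [-175.2, -1.8, 134.1]
contact_force: [-0.3, -1.8, -0.3]
gripper_width: 0.0118
```

```bash
python3 -c "
from h import *
from rig import robot
go([.6150,.2835,.128],205.4-69.5)
print(robot.hand_in())
go([.6150,.2835,.128],205.4-69.5)"
```

```text
t 18.2 pos [0.6159 0.2854 0.1286] rpy [-175.21   -1.8   134.1 ] F [-0.3 -1.8 -0.3] w 0.0118 q7 0.0
tool shift [-0.0008 -0.0019  0.0007] twist -1.8
the job is handed in; nothing more can be done
None
the job is handed in; nothing more can be done
```

I dropped both cloves through the funnel into the bowl, then turned the dial clockwise to the third click. I handed the job in at 18.2 s, still holding the wing with a 50 N grip.

- **Cloves:** the pictures after the second drop showed both on the bowl floor, on either side of the blade hub. The scene and side pictures after turning the dial still showed them there.
- **Dial:** I did not read the dial angle directly. The gripper turned 70.6° (about 1.23 rad) from where it gripped the wing. The wrist picture just before the last 1° of turn showed the pointer still lined up with the fingers, so I saw no slip. The measured pose then held steady.
- **Other things:** the bulb, jars, mug and teaspoon looked undisturbed in the pictures where I could see them. I did not measure their positions again at the end.
- **Tilt:** the tool had drifted about 5° off vertical by the end. The grip held despite this, and the highest external force I read was about 7 N.
- **Refused move:** my first move call was refused for leaving out some row values, and nothing moved.

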